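# Load the core scanner and shut its push-push tray

## Robot

A 6-joint arm with a two-finger parallel gripper is mounted at the origin on the work surface. World frame = base frame: x ahead of the robot, y to its left, z up, the work surface at z = 0. Lengths are in m, angles in rad, forces in N, time in s.
With the tool pointing down it reaches from about 0.375 to 0.9 m from the base axis. Payload 3.1 kg.
Tool frame: the origin (TCP) lies at the centre of the arm's flange, where the gripper is bolted on; the fingertips stand 173 mm ahead of it and the grasp point (between the pads) lies 155 mm ahead of it; z points along the fingers, y is the line along which they close (so a half turn about z gives the same grasp; the last joint's range is limited). The gripper opens to 85 mm and grips with 20 to 120 N. Pads are 22 mm wide; open, the fingers measure 114 mm over their backs; the gripper's body (76 mm by 85 mm) begins 54 mm behind the grasp point. The pads swing forward as they close: fully open they stand 13 mm farther back than shut.
Start: joints at [0.988, 0.527, 1.433, -0, 1.181, -0.178], TCP at [0.246, 0.574, 0.405] pointing down, gripper open.
Joint ranges: [-3.08, 3.08], [-0.75, 2.2], [0.22, 2.44], [-1.43, 4.57], [0, 2.65], [-2.85, 2.85]. Speed limits (rad/s): [2.79, 2.79, 3.14, 3.14, 3.14, 3.14].

## Interface

Orientations are given as a unit quaternion [x, y, z, w].
In Python, from station import * gives the robot as it stands.
- The arm moves only by the shell command python3 -m jog 'ROWS' [OPENING] [FORCE]. ROWS is a JSON object of lists of equal length, an entry for each row: "linear": the shift along the world's x, y, z in mm, a list of three; "turn": the turn about the world's z in units of 5 degrees (1.0 is 5 degrees). A call has 1 to 12 rows; each row shifts and turns the commanded pose from where the row before left it; what a row does not reach is not made up. A row lasts 1/8 s, in which the tool goes at most 62.5 mm and 10.7 degrees, less where a joint would pass 70% of its speed; a pose out of reach is approached as far as the arm can. A call is refused whole if a number of a shift passes 62.5 or a number of a turn 1, either way. A call with a gripper value outside its range is refused whole. OPENING is the opening, from 0 (shut) to 1 (fully open), set as the call begins (- or left out, the last holds). The fingers move at their own pace and stop on an object; FORCE is the grip in N (left out, the last holds). Time passes only in rows, so rows that do not move let the fingers close. It gives the time, the measured TCP pose, the force, the opening and the grip force at its end, in the units of the state.
- sense(): the state, without advancing time (a new reading comes with each control period).
- snapshot(name): name is "scene" or "top"; returns the picture (400x640x3 uint8, red, green, blue); there is no depth.
- get_calibration(name): a dict with "fx", "fy", "cx", "cy" (pixels), "world_to_cam" (4x4, takes a point from world to camera coordinates). Camera axes: x right, y down, z forward; pixel columns grow to the right and rows downward; lengths in m; the calibration is good to about 2 mm. A picture is of the moment at which its call begins. get_calibration takes no time and is no camera call.
- sign_off(): hands the job in; it is judged then, once.
The state is a dict: "t": time; "q": joint angles; "qd": joint speeds; "tau": joint torques, N m; "tcp_pos": TCP position; "tool_rot": TCP orientation; "force": force on the tool from outside, world axes, zero at the start; "ft_torque": the same for the moment, N m; "finger_gap": opening from 0.0 (shut) to 1.0 (fully open); "gripper_force": force on a finger pad.
Only numpy, scipy, OpenCV 4.12 (cv2) and the standard library are available. Lean on these libraries where they do the work, as an engineer would, in place of code of your own. Each camera call takes 0.05 s, during which the arm holds its last target. There are 200 camera calls.

## Task

Get the core scanner ready: push its tray so that it springs out, take the blue calibration bar out and lay it flat, lengthwise, in the middle of its black mat, lay every piece of core on the table (orange carriers) flat and side by side in the tray, and push the tray in again so that it stays latched shut. It is a push-push latch, so check what each push did and push again if need be. Also, at any time, set the exposure slider level with the yellow clip beside its track, and leave the wooden block, tape measure and lens tin where they are.

Things in the scene. Friction and masses are not known exactly. Their poses are not given: they have to be found in the camera images.
- scanner: White bench scanner fixed to the table, a hood 246 mm deep, 330 mm wide, 105 mm high. Origin on the table; its -x side is the open front, 126 mm from the origin, from which the tray comes out towards the robot along the scanner's -x; y to the left as seen from the robot, z up. Turned by up to 0.1 rad.
- tray (a joint): Tray travel, m: 0 latched shut, 0.13 fully out (towards the scanner's -x). A spring drives it out with 2.5 to 4 N, damped (about 1 s). Push-push latch: a push in to -0.009 or further (hard stop -0.0115), then let go: if it was latched it springs out, if it was out it stays latched at 0. A shorter push may change nothing. Pushing in at 0.1 m/s takes 6 N. Latched at the start.
- tray_front (a point): Centre of the front face of the white push pad on the tray's blue front panel: the place to push, towards the scanner's +x, 50 mm above the table. The pad is 90 mm wide, from 25 to 75 mm above the table, and stands 24 mm proud of the panel (312 mm wide, 12 mm thick, from 10 to 85 mm above the table). Moves with the tray; axes as the scanner's. Nothing stands in front of it.
- tray_in (a point): Middle of the loading area on the tray's floor (30 mm above the table); moves with the tray, axes as the scanner's. The front panel's inner face is 60 mm to its -x. Floor 290 mm wide within side walls 22 mm high; yellow lines mark three bays, middles at y = -85, 0, +85 mm, for carriers side by side, lengths along x. With the tray fully out the hood's front edge is 82 mm to its +x.
- core1_center (a point): Grey drill core bedded in an orange plastic carrier, one rigid body 96 x 52 x 50 mm, 0.3 to 0.55 kg, resting on its flat underside. This point is its centre, 25 mm above its underside; x along its 96 mm length, z up. Grip the carrier's flat upright sides (34 mm high, 52 mm apart, facing its +y and -y). May be absent (None).
- core2_center (a point): Grey drill core bedded in an orange plastic carrier, one rigid body 96 x 52 x 50 mm, 0.3 to 0.55 kg, resting on its flat underside. This point is its centre, 25 mm above its underside; x along its 96 mm length, z up. Grip the carrier's flat upright sides (34 mm high, 52 mm apart, facing its +y and -y). May be absent (None).
- core3_center (a point): Grey drill core bedded in an orange plastic carrier, one rigid body 96 x 52 x 50 mm, 0.3 to 0.55 kg, resting on its flat underside. This point is its centre, 25 mm above its underside; x along its 96 mm length, z up. Grip the carrier's flat upright sides (34 mm high, 52 mm apart, facing its +y and -y). May be absent (None).
- calbar_center (a point): Blue calibration bar, 110 x 44 x 36 mm, 0.35 kg, with a white, a grey and a black patch on top; starts flat in the tray, length along the tray's x. This point is its centre, 18 mm above its underside; x along its length. Grip across its 44 mm.
- mat: Black rubber mat with two yellow edge lines, fixed on the table, 90 x 150 x 3 mm; origin at the middle of its underside, its y along its 150 mm length. Home of the calibration bar: bar's length along the mat's length, either way round.
- exposure (a joint): Travel of the exposure slider's grip along its track on top of the grey control box, 0 to 0.12 m, growing along the control box's y; stays where it is left, about 1.5 N to move.
- exposure_top (a point): Centre of the top of the slider's black grip, an upright block 28 mm (x) by 20 mm (y) by 40 mm high standing on the track; the track's top is about 40 mm below this point and 60 mm above the table. It slides along its own y. 100 mm clear above.
- clip: Yellow clip fixed on the control box beside the track, 22 x 6 x 12 mm, origin at the middle of its underside; axes as the slider's. The slider is set when its grip's centre is level with the clip along y (the clip lies 44 mm to the +x side of the grip's path).
- blocktag: Small wooden marker block, 90 x 45 x 30 mm; a bystander to leave alone. Origin at its underside.
- tape: Yellow tape measure, 70 x 32 x 65 mm; a bystander to leave alone. Origin at its underside.
- lens: Dark lens tin, 44 mm wide, 50 mm high; a bystander to leave alone. Origin at its underside.

How it is judged:
By the outcome, as a careful person would: the job done as asked, in the order asked, and still so for the second after the job is handed in, with the robot touching nothing.
Of core1, core2, core3 only 2 to 3 are there at a start; the rules pass over those that are not, and their reading is None.
At some moment in a run one of core1, core2, core3 may be knocked a few centimetres aside while the robot is not near it.
Once in a run the grip may slacken for a moment while it holds something.
It also fails if it takes over 192 s, if anything falls off the work surface, if the arm or the gripper's body presses on something with over 40 N, if the wrist force passes 120 N, or if a joint passes its speed limit or range.

## Working session

There is one attempt and no reset: what is moved stays moved. The work goes in short steps, Python scripts to look and compute and a shell command to move; the robot and the scene stay as the last step left them, time stands still between calls to the robot, and variables do not carry over. Pictures are saved under pics/ and viewed, at most 14 in all, crops included, and the job is handed in when it is done.

```bash
mkdir -p pics; ls
cat > h.py <<'E'
from station import *
import numpy as np, cv2
def cal(n):
    c=get_calibration(n); return c, np.array(c["world_to_cam"])
def ray(n,u,v,z):
    c,T=cal(n); d=np.array([(u-c["cx"])/c["fx"],(v-c["cy"])/c["fy"],1.])
    R=T[:3,:3]; o=-R.T@T[:3,3]; d=R.T@d
    return o+d*(z-o[2])/d[2]
def proj(n,p):
    c,T=cal(n); q=T[:3,:3]@np.array(p)+T[:3,3]
    return np.array([c["fx"]*q[0]/q[2]+c["cx"],c["fy"]*q[1]/q[2]+c["cy"]])
def snap(n,f):
    im=snapshot(n); cv2.imwrite("pics/"+f+".png",im[:,:,::-1]); return im
E
python3 - <<'E'
from h import *
for n in("top","scene"):
    snap(n,n+"0"); c,T=cal(n); print(n,c["fx"],-T[:3,:3].T@T[:3,3],T[2,:3])
print(sense())
E
```

```text
pics
top 372.3750217541218 [ 0.38631925 -0.02735439  1.01885395] [ 0.20403076  0.01910222 -0.97877809]
scene 392.9013635042735 [ 1.13141325 -0.3858822   1.19335925] [-0.43930225  0.29314465 -0.84916415]
{'t': 0.1, 'q': array([ 9.87485569e-01,  5.28390073e-01,  1.43379828e+00, -6.35535647e-06,
        1.18142531e+00, -1.78505847e-01]), 'qd': array([ 0.00180928, -0.00227   , -0.00395749,  0.00115785,  0.00014323,
       -0.00168354]), 'tau': array([ 5.63112189e-05, -4.43304849e+01, -1.78588039e+01, -2.44193570e-04,
        3.89342065e-03, -2.14528444e-05]), 'tcp_pos': array([0.24594803, 0.5742263 , 0.4038131 ]), 'tool_rot': array([ 2.01022034e-01,  9.79586199e-01, -9.39168330e-04, -3.72939793e-04]), 'force': array([-0.2147787 ,  0.28436194,  0.85781712]), 'ft_torque': array([-0.02529084,  0.01498888,  0.03568222]), 'gripper_force': 0.0, 'finger_gap': 1.0044673778242394}
```

View pics/top0.png

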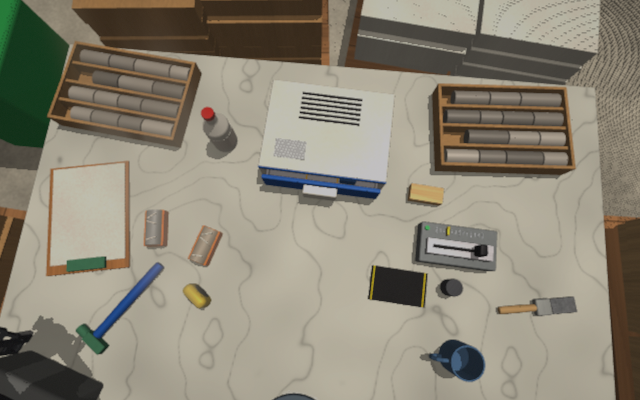

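View pics/scene0.png

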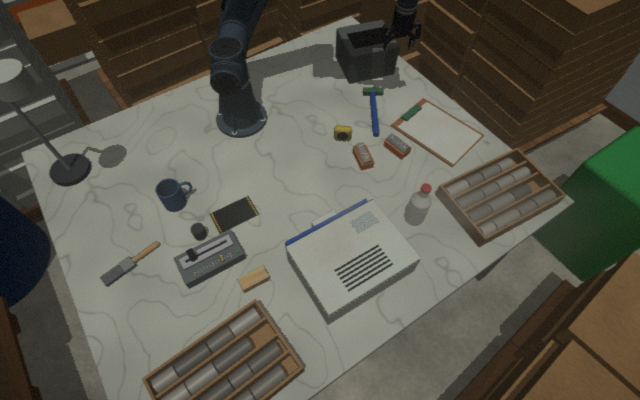

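Top view: cores at about (156,228) and (205,245), only two. Hood at (328,130), pad (320,191), mat (398,286), slider grip (482,250), clip (449,231), block (426,194), lens (451,288) and tape (197,295). The scene view agrees, with cores at (364,156) and (397,146).

```bash
cat >> h.py <<'E'
def rects(im,lo,hi,amin=30,roi=None,n="top",z=0):
    h=cv2.cvtColor(im,cv2.COLOR_RGB2HSV); m=cv2.inRange(h,np.array(lo),np.array(hi))
    if roi: k=np.zeros_like(m); k[roi[1]:roi[3],roi[0]:roi[2]]=1; m=m*k
    m=cv2.morphologyEx(m,cv2.MORPH_CLOSE,np.ones((3,3),np.uint8))
    out=[]
    for c in cv2.findContours(m,cv2.RETR_EXTERNAL,cv2.CHAIN_APPROX_NONE)[0]:
        if cv2.contourArea(c)<amin: continue
        w=np.array([ray(n,p[0][0],p[0][1],z)[:2] for p in c])*1000
        r=cv2.minAreaRect(w.astype(np.float32)); (a,b)=r[1]; ang=r[2] if a>=b else r[2]+90
        out.append((np.round(c.mean(0)[0]),np.round(r[0]),np.round(sorted(r[1])),round((ang+90)%180-90,1)))
    return out
E
python3 - <<'E'
from h import *
im=cv2.imread("pics/top0.png")[:,:,::-1].copy()
P=lambda t,x:(print(t),[print("  ",*i) for i in x])
P("orange z.02",rects(im,(3,90,60),(17,255,255),30,(130,190,260,280),z=.03))
P("mat",rects(im,(0,0,0),(180,255,50),100,(360,250,435,315),z=.003))
P("clip",rects(im,(20,130,100),(35,255,255),5,(430,215,470,245),z=.066))
P("grip",rects(im,(0,0,0),(180,255,45),20,(465,235,500,262),z=.1))
P("box",rects(im,(0,0,40),(180,60,140),300,(400,210,510,280),z=.06))
P("hood",rects(im,(0,0,150),(180,40,255),3000,(250,70,400,190),z=.105))
P("panel",rects(im,(100,120,60),(125,255,255),50,(240,150,400,200),z=.085))
a=cv2.resize(im[150:300,130:265],None,fx=3,fy=3,interpolation=2); b=cv2.resize(im[150:300,255:390],None,fx=3,fy=3,interpolation=2)
c=cv2.resize(im[205:315,362:507],None,fx=5,fy=5,interpolation=2)[:,:]
cv2.imwrite("pics/c1.png",np.hstack([a,b])[:,:800,::-1]); cv2.imwrite("pics/c2.png",c[:,:,::-1])
E
```

```text
orange z.02
   [212. 248.] [442. 259.] [14. 95.] -15.8
   [163. 228.] [485. 398.] [13. 95.] 7.4
mat
   [398. 286.] [ 390. -240.] [ 86. 127.] 86.8
clip
   [448. 230.] [ 541. -349.] [ 5. 19.] 1.3
grip
   [478. 251.] [ 491. -408.] [25. 53.] -73.6
box
   [455. 247.] [ 501. -367.] [115. 213.] 87.7
hood
   [322. 130.] [777.  -8.] [332. 403.] -84.7
panel
   [320. 183.] [631. -10.] [ 14. 307.] 87.7
```

View pics/c1.png

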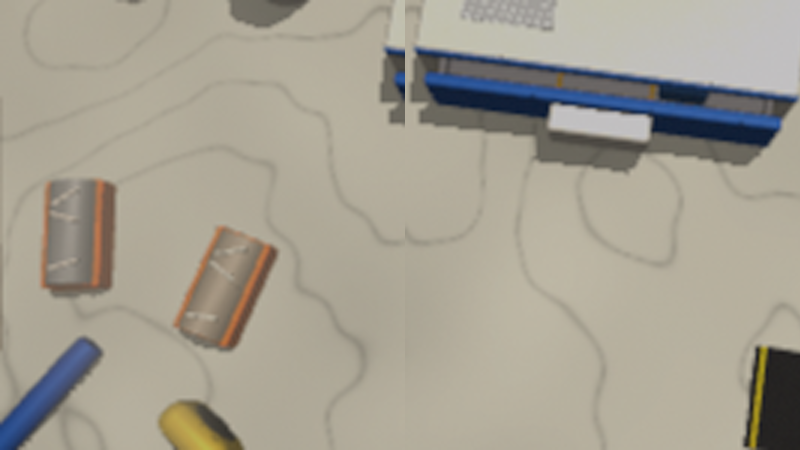

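View pics/c2.png

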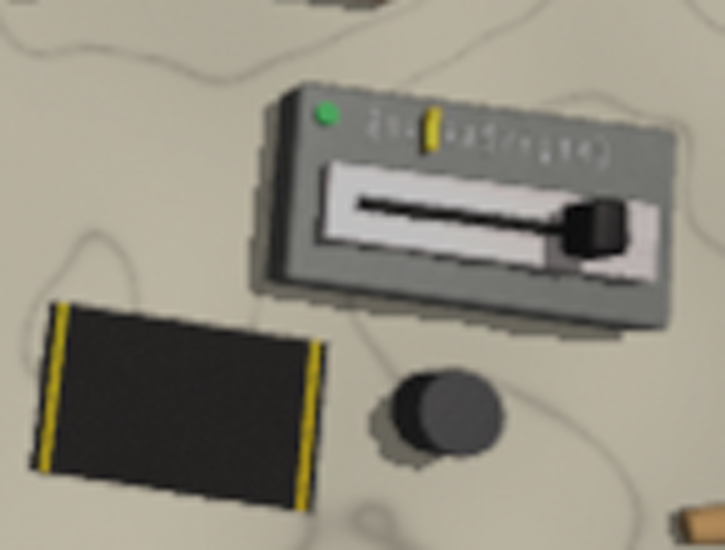

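c1 shows the two carriers, the tray panel, and the pad with its lower front edge at about (303,193)–(337,197). c2 shows the mat, clip (448,231), slider grip top (482,250) and lens. I'll turn the edge points into positions.

Run:
```python
from h import *
R=lambda u,v,z:(ray("top",u,v,z)[:2]*1000)
def seg(t,a,b,z):
    A,B=R(*a,z),R(*b,z); d=A-B; print(t,A.round(),B.round(),"len",np.linalg.norm(d).round(1),"ang",np.degrees(np.arctan2(d[1],d[0])).round(1)); return (A+B)/2
for n,L,Q in(("A",((145.7,210.3),(143.7,245.7)),((168.7,210.3),(167.3,246.7))),("B",((203,225.7),(188.3,258.3)),((222.3,232.3),(208.7,266.3)))):
    l=seg(n+"L",*L,.034); r=seg(n+"R",*Q,0); print("mid",(l+r)/2,np.linalg.norm(l-r))
c=lambda x,y:(x/3+120,y/3+150)
print("pad",seg("pad",c(549,133),c(650,143),.025))
print("pad right/left upper",seg("padtop",c(551,105),c(652,116),.075))
print("hood front",seg("hf",c(417,48),c(798,98),.105))
print("hood back",seg("hb",(271,83),(394,96),.105))
d=lambda x,y:(x/5+362,y/5+205)
print("mat L",seg("mL",d(52,303),d(32,470),.003)); print("mat R",seg("mR",d(326,343),d(310,510),.003))
print("clip",seg("cl",d(433,107),d(431,133),.072))
print("track",seg("tr",d(332,160),d(660,205),.06)); print("slot",seg("sl",d(358,203),d(563,228),.06))
print("grip top corners",R(*d(582,200),.1),R(*d(628,200),.1),R(*d(628,250),.1))
print("green box edge",seg("box",d(303,85),d(677,130),.06))
```

```text
AL [526. 451.] [431. 439.] len 95.0 ang 7.6
AR [536. 404.] [436. 390.] len 101.0 ang 7.9
mid [482.3994311  421.07796009] 48.47915687406413
BL [499. 291.] [410. 316.] len 92.2 ang -15.7
BR [489. 247.] [395. 270.] len 97.5 ang -13.7
mid [448.04338246 280.98970866] 47.175666468918976
pad [611.  35.] [610. -58.] len 92.6 ang 89.5
pad [610.34787167 -11.23732183]
padtop [625.  33.] [623. -56.] len 88.5 ang 88.9
pad right/left upper [623.67708045 -11.52273344]
hf [656. 150.] [ 642. -176.] len 326.3 ang 87.6
hood front [649.30312118 -13.36273529]
hb [890. 147.] [ 883. -184.] len 331.1 ang 88.7
hood back [886.43128586 -18.84102139]
mL [ 437. -169.] [ 349. -164.] len 88.1 ang -3.3
mat L [ 393.31529445 -166.87719965]
mR [ 430. -317.] [ 343. -311.] len 87.4 ang -3.6
mat R [ 386.18814467 -314.14107119]
cl [ 551. -348.] [ 537. -347.] len 13.5 ang -3.1
clip [ 544.10614036 -347.54965863]
tr [ 520. -301.] [ 513. -469.] len 168.6 ang 87.4
track [ 516.71548613 -384.88798536]
sl [ 500. -315.] [ 497. -420.] len 104.9 ang 88.3
slot [ 498.05423559 -367.14250985]
grip top corners [ 506.56120793 -412.44771283] [ 508.66319398 -434.99318701] [ 484.13950909 -434.99171075]
box [ 558. -284.] [ 553. -478.] len 193.7 ang 88.3
green box edge [ 555.44049303 -381.19407051]
```

```bash
python3 -m jog '{"linear":[[26,-49,-5],[26,-49,-5],[26,-49,-5],[26,-49,-5],[26,-49,-5],[26,-49,-5],[26,-49,-5],[26,-49,-5],[26,-49,-5],[26,-49,-5],[26,-49,-5],[26,-49,-5]],"turn":[0.85,0.85,0.85,0.85,0.85,0,0,0,0,0,0,0]}' 0 40 && python3 -m jog '{"linear":[[0,0,-40],[0,0,-40],[0,0,-40],[0,0,-9],[0,0,0]],"turn":[0,0,0,0,0]}'
```

```text
t: 1.6
tcp_pos: [0.5586, -0.0153, 0.3442]
tool_rot: [0.017, 1.0, 0.0, -0.0]
force: [0.3, 0.4, -0.2]
finger_gap: -0.001
gripper_force: 0.0
t: 2.22
tcp_pos: [0.5582, -0.0135, 0.2155]
tool_rot: [0.017, 1.0, 0.0, -0.0]
force: [0.2, -0.7, 0.3]
finger_gap: -0.002
gripper_force: 0.0
```

```bash
python3 -m jog '{"linear":[[12,0,0],[12,0,0],[8,0,0],[5,0,0],[5,0,0],[0,0,0]],"turn":[0,0,0,0,0,0]}'; python3 -m jog '{"linear":[[4,0,0],[4,0,0],[0,0,0]],"turn":[0,0,0]}'
```

```text
t: 2.98
tcp_pos: [0.5995, -0.0134, 0.2155]
tool_rot: [0.017, 1.0, 0.0, -0.001]
force: [-4.0, -2.0, 3.0]
finger_gap: 0.001
gripper_force: 2.0
t: 3.35
tcp_pos: [0.6053, -0.0135, 0.2153]
tool_rot: [0.017, 1.0, 0.0, -0.005]
force: [-10.6, -2.8, 5.2]
finger_gap: -0.001
gripper_force: 5.0
```

```bash
python3 -m jog '{"linear":[[3,0,0],[3,0,0],[0,0,0]],"turn":[0,0,0]}'; python3 -m jog '{"linear":[[3,0,0],[0,0,0]],"turn":[0,0]}'
```

```text
t: 3.72
tcp_pos: [0.6073, -0.0135, 0.2152]
tool_rot: [0.016, 1.0, 0.0, -0.012]
force: [-21.6, -4.8, 16.1]
finger_gap: -0.003
gripper_force: 10.6
t: 3.98
tcp_pos: [0.6084, -0.0135, 0.215]
tool_rot: [0.016, 1.0, 0.001, -0.015]
force: [-25.6, -6.1, 19.0]
finger_gap: -0.0
gripper_force: 13.3
```

Force jumped, so it's at the hard stop. Retreat and look.

```bash
python3 -m jog '{"linear":[[-30,0,0],[-50,0,0],[-50,0,0],[-50,0,0],[-20,0,20],[0,0,60],[0,40,60],[0,60,30],[0,60,0],[0,60,0],[0,0,0],[0,0,0]],"turn":[0,0,0,0,0,0,0,0,0,0,0,0]}' 1
python3 - <<'E'
from h import *
im=snap("top","t1"); cv2.imwrite("pics/t1c.png",cv2.resize(im[130:280,240:420],None,fx=4,fy=4,interpolation=2)[:,:,::-1])
E
```

```text
t: 5.48
tcp_pos: [0.4172, 0.1972, 0.3757]
tool_rot: [0.016, 1.0, 0.0, 0.001]
force: [-0.1, -0.3, 0.1]
finger_gap: 0.996
gripper_force: 0.0
```

View pics/t1c.png

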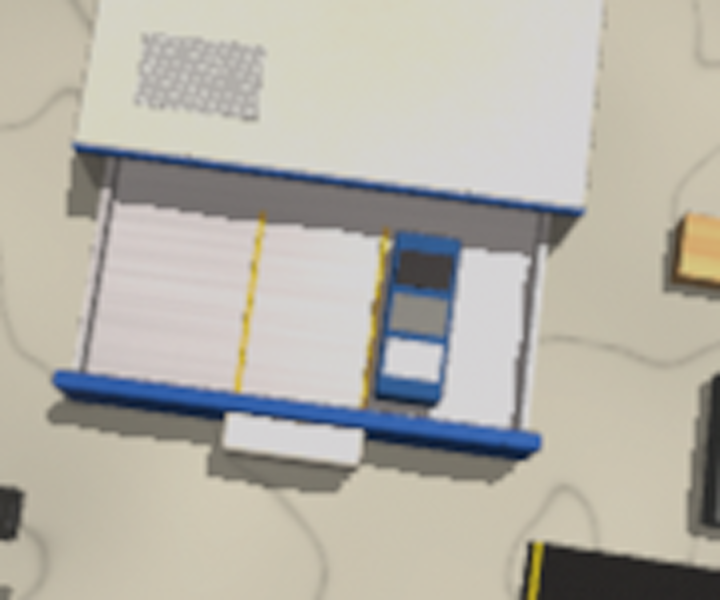

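Tray is out. The bar lies in the right bay: back top edge at crop (397–460, 233–240), front about (378–440, 390).

Run:
```python
from h import *
R=lambda x,y,z:(ray("top",x/4+240,y/4+130,z)[:2]*1000).round()
print("bar back",R(397,233,.066),R(460,240,.066),"front top",R(379,382,.066),R(443,388,.066),"front bottom",R(378,400,.03),R(440,405,.03))
print("yellow lines",R(263,215,.03),R(239,390,.03),R(386,234,.03),R(366,406,.03))
print("panel top outer",R(57,388,.085),R(538,455,.085),"inner",R(65,371,.085),R(541,436,.085))
print("pad bottom front",R(223,450,.025),R(357,466,.025))
print("walls",R(112,160,.052),R(83,370,.052),R(540,215,.052),R(520,430,.052))
print("hood",R(76,148,.105),R(583,213,.105))
```

```text
bar back [627. -61.] [ 626. -103.] front top [527. -57.] [527. -99.] front bottom [520. -59.] [ 521. -100.]
yellow lines [640.  30.] [518.  34.] [634. -55.] [515. -51.]
panel top outer [501. 145.] [ 488. -160.] inner [513. 142.] [ 500. -161.]
pad bottom front [478.  41.] [476. -49.]
walls [663. 134.] [519. 136.] [ 651. -156.] [ 506. -152.]
hood [654. 149.] [ 641. -176.]
```

```bash
python3 -m jog '{"linear":[[26,-46,-13],[26,-46,-13],[26,-46,-13],[26,-46,-13],[26,-46,-13],[26,-47,-13],[0,0,0],[0,0,-30],[0,0,-30],[0,0,-20],[0,0,-13],[0,0,0]],"turn":[0,0,0,0,0,0,0,0,0,0,0,0]}' 1 60 && python3 -m jog '{"linear":[[0,0,0],[0,0,0],[0,0,0],[0,0,0],[0,0,0],[0,0,0]],"turn":[0,0,0,0,0,0]}' 0 60
```

```text
t: 7.02
tcp_pos: [0.5724, -0.0802, 0.2041]
tool_rot: [0.017, 1.0, 0.0, -0.001]
force: [-0.3, -0.0, 0.3]
finger_gap: 1.0
gripper_force: 0.0
t: 7.78
tcp_pos: [0.5734, -0.0798, 0.2058]
tool_rot: [0.017, 1.0, -0.0, 0.001]
force: [0.2, 0.7, 6.7]
finger_gap: 0.507
gripper_force: 62.0
```

```bash
python3 -m jog '{"linear":[[0,0,15],[0,0,30],[0,0,40],[0,0,35],[-23,-20,0],[-23,-20,0],[-23,-20,0],[-23,-20,0],[-23,-20,0],[-23,-20,0],[-23,-20,0],[-22,-20,0]],"turn":[0,0,0,0,-1,-1,-1,-1,-1,-1,-1,-1]}' && python3 -m jog '{"linear":[[0,0,0],[0,0,0],[0,0,0],[0,0,0],[0,0,0],[0,0,0],[0,0,0],[0,0,0],[0,0,0],[0,0,0],[0,0,0]],"turn":[-1,-1,-1,-1,-1,-1,-1,-1,-1,-1,-0.28]}'
python3 - <<'E'
from h import *
im=snap("top","t2"); cv2.imwrite("pics/t2c.png",cv2.resize(im[150:400,300:520],None,fx=2.4,fy=2.4)[:,:,::-1])
E
```

```text
t: 9.28
tcp_pos: [0.389, -0.2403, 0.325]
tool_rot: [0.359, 0.933, -0.0, -0.0]
force: [0.5, 0.2, -3.0]
finger_gap: 0.503
gripper_force: 61.5
t: 10.65
tcp_pos: [0.3899, -0.2398, 0.325]
tool_rot: [0.727, 0.686, -0.0, -0.0]
force: [-0.1, 0.1, -4.1]
finger_gap: 0.505
gripper_force: 61.8
```

View pics/t2c.png

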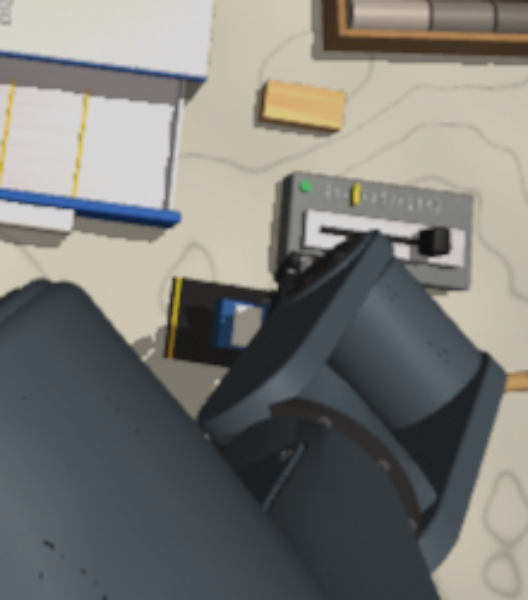

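```bash
python3 -m jog '{"linear":[[0,0,-35],[0,0,-35],[0,0,-35],[0,0,-20],[0,0,-10],[0,0,-5],[0,0,0]],"turn":[0,0,0,0,0,0,0]}' && python3 -m jog '{"linear":[[0,0,-3],[0,0,-2],[0,0,0]],"turn":[0,0,0]}'
```

```text
t: 11.58
tcp_pos: [0.3903, -0.2401, 0.185]
tool_rot: [0.727, 0.686, 0.0, 0.0]
force: [0.4, -0.5, -3.8]
finger_gap: 0.509
gripper_force: 61.9
t: 11.95
tcp_pos: [0.3901, -0.24, 0.1798]
tool_rot: [0.727, 0.686, 0.0, 0.0]
force: [0.4, 0.3, -2.8]
finger_gap: 0.506
gripper_force: 61.9
```

```bash
python3 -m jog '{"linear":[[0,0,-1],[0,0,-1],[0,0,0]],"turn":[0,0,0]}'
```

```text
t: 12.32
tcp_pos: [0.3901, -0.2399, 0.1788]
tool_rot: [0.727, 0.686, -0.0, 0.001]
force: [-0.8, 0.1, 9.1]
finger_gap: 0.513
gripper_force: 63.6
```

```bash
python3 -m jog '{"linear":[[0,0,0],[0,0,0],[0,0,0],[0,0,20],[0,0,40],[0,0,50],[0,0,40],[10,-20,0],[20,-33,0],[20,-33,0],[20,-33,0],[20,-33,0]],"turn":[0,0,0,0,0,0,0,-1,-1,-1,-1,-1]}' 1 && python3 -m jog '{"linear":[[17,-32,0],[0,0,0],[0,0,0],[0,0,0],[0,0,0],[0,0,0],[0,0,0],[0,0,0],[0,0,0],[0,0,0],[0,0,0],[0,0,0]],"turn":[-1,-1,-1,-1,-1,-1,-1,-1,-1,-1,-1,-1]}' && python3 -m jog '{"linear":[[0,0,0],[0,0,-30],[0,0,-30],[0,0,-24],[0,0,0]],"turn":[-0.7,0,0,0,0]}'
```

```text
t: 13.82
tcp_pos: [0.4805, -0.3928, 0.3272]
tool_rot: [0.859, 0.511, -0.0, -0.0]
force: [-0.2, 0.4, -0.5]
finger_gap: 1.001
gripper_force: 0.0
t: 15.32
tcp_pos: [0.4969, -0.4237, 0.3271]
tool_rot: [1.0, 0.013, -0.0, -0.001]
force: [-0.0, 0.6, 0.6]
finger_gap: 1.003
gripper_force: 0.0
t: 15.95
tcp_pos: [0.4963, -0.423, 0.2411]
tool_rot: [1.0, -0.016, -0.002, -0.002]
force: [-0.1, -0.6, 0.3]
finger_gap: 0.999
gripper_force: 0.0
```

Run:
```python
from h import *
a=snap("top","t3"); b=snap("scene","s3")
A=cv2.resize(a[200:320,350:510],None,fx=2.5,fy=2.5); B=cv2.resize(b[180:300,160:320],None,fx=2.5,fy=2.5)
cv2.imwrite("pics/t3c.png",np.hstack([A,B])[:,:,::-1])
```

```text
(no output)
```

View pics/t3c.png

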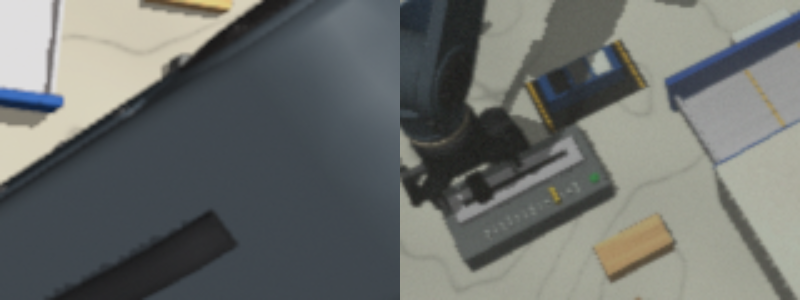

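```bash
python3 -m jog '{"linear":[[0,0,0],[0,0,0],[0,0,0],[0,0,0],[0,0,0],[0,0,0],[0,0,0],[0,0,0]],"turn":[0,0,0,0,0,0,0,0]}' 0 20 && python3 -m jog '{"linear":[[0.5,12,0],[0.5,13,0],[0.5,13,0],[0.5,13,0],[0.5,13,0],[0.2,12,0],[0,0,0],[0,0,0]],"turn":[0,0,0,0,0,0,0,0]}'; python3 -c "
from station import *;print(sense()['tcp_pos'])"
```

```text
t: 17.05
tcp_pos: [0.4972, -0.4241, 0.2442]
tool_rot: [1.0, -0.016, 0.0, 0.0]
force: [-0.1, 1.2, 5.9]
finger_gap: 0.234
gripper_force: 25.9
t: 18.05
tcp_pos: [0.5003, -0.3469, 0.2442]
tool_rot: [1.0, -0.016, 0.001, -0.0]
force: [0.8, 1.3, 5.9]
finger_gap: 0.227
gripper_force: 26.1
[ 0.50030645 -0.3468952   0.24420979]
```

```bash
python3 -m jog '{"linear":[[0,0,0],[0,0,0],[0,0,0],[0,0,40],[0,0,60],[0,0,56],[-16,60,0],[-16,62,0],[-16,62,0],[-16,62,0],[-16,62,0],[0,60,0]],"turn":[0,0,0,0,0,0,0.5,0.5,0.5,0.5,0,0]}' 1
python3 - <<'E'
from h import *
a=snap("top","t4"); b=snap("scene","s4")
A=cv2.resize(a[205:325,355:515],None,fx=2.5,fy=2.5,interpolation=2); B=cv2.resize(a[170:290,110:270],None,fx=2.5,fy=2.5,interpolation=2)
C=cv2.resize(b[100:210,290:450],None,fx=2.5,fy=2.5,interpolation=2);D=cv2.resize(b[180:290,160:320],None,fx=2.5,fy=2.5,interpolation=2)
cv2.imwrite("pics/t4c.png",np.vstack([np.hstack([A,B]),np.hstack([C,D])])[:,:,::-1])
E
```

```text
t: 19.55
tcp_pos: [0.4198, 0.0158, 0.3996]
tool_rot: [0.998, 0.071, -0.0, -0.0]
force: [1.3, -0.7, -0.5]
finger_gap: 1.0
gripper_force: 0.0
```

View pics/t4c.png

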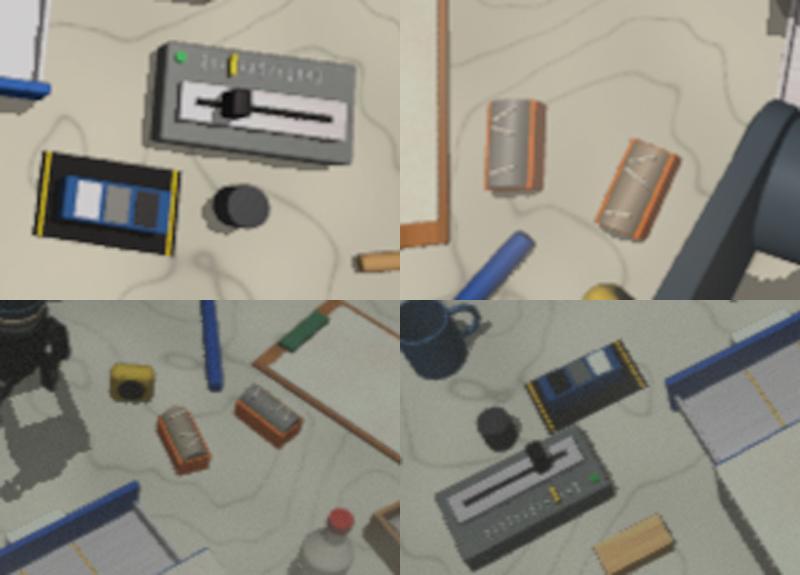

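Both cores unmoved, the bar is on the mat (crop A about (116,203)), and the slider grip is at A(238,104) near the clip at (232,65). Next I check slider against clip, and the bar, numerically.

Run:
```python
from h import *
a=cv2.imread("pics/t4.png"); g=cv2.cvtColor(a,6)
print(g[238:256,438:462])
R=lambda u,v,z:(ray("top",u,v,z)[:2]*1000).round(1)
h=cv2.cvtColor(a,40); m=cv2.inRange(h,(20,110,80),(38,255,255))[215:245,430:470]; ys,xs=np.nonzero(m); print("clip px",xs.min()+430,xs.max()+431,ys.min()+215,ys.max()+216,xs.mean()+430.5,ys.mean()+215.5,R(xs.mean()+430.5,ys.mean()+215.5,.069))
m=cv2.inRange(h,(100,110,40),(125,255,255)); im=a[:,:,::-1].copy()
for n,v in(("bar",rects(im,(100,110,40),(125,255,255),60,(370,260,430,305),z=.039)),("or",rects(im,(3,90,60),(17,255,255),30,(130,190,260,280),z=.03))): print(n,*v)
A=lambda x,y:R(x/2.5+355,y/2.5+205,.039)
print("bar corners",A(65,175),A(172,190),A(168,234))
```

```text
[[148 133 122 125 120 118 125 124 124 124 124 125 125 124 124 125 126 125
  124 124 124 125 126 125]
 [188 181 177 178 176 173 166 150 138 127 121 119 116 125 125 125 125 126
  125 124 125 125 125 125]
 [203 203 203 204 203 202 196 176 141 108  87  79  77  86  88  90  99 111
  120 118 117 126 126 125]
 [204 204 204 203 203 184 147 123  93  62  38  44  54  48  47  46  56 108
  158 175 172 171 157 138]
 [204 204 204 204 185 129  58  15  14  17  26  50  60  57  51  46  42 114
  178 201 199 196 189 180]
 [204 204 204 185 139  86  17  15  16  15  29  50  60  56  52  48  43 114
  180 202 201 200 199 199]
 [147 153 157 131 104  87  16  15  14  15  29  51  60  56  52  47  42 114
  181 203 203 202 202 201]
 [ 60  73  76  62  69  60  15  17  16  18  31  52  60  56  52  47  41 113
  179 203 203 202 202 203]
 [ 38  38  33  25  25  19  15  15  15  17  32  53  60  54  51  45  41  96
  156 191 204 203 203 203]
 [109  66  58  33  26  21  16  15  16  18  34  52  58  54  50  45  39  62
   96 124 139 142 146 146]
 [181 170 143  91  82  55  17  15  15  17  34  53  58  53  49  44  38  36
   37  37  37  4
[... 415 characters left out ...]
 [166 151 111 112 111 112 113 108 104 138 168 171 181 195 204 203 203 203
  203 203 202 202 201 201]
 [102 101  88  87  88  92  96 100 123 169 196 200 204 204 203 204 204 203
  203 202 203 203 202 201]
 [ 69  68  68  66  68  71  74  76  98 125 136 139 145 149 156 167 183 193
  199 202 203 202 202 203]]
clip px 447 450 227 235 448.5 231.0 [ 539.4 -348.9]
bar (array([401., 286.]), array([ 390., -238.]), array([ 46., 111.]), 86.5)
or (array([212., 248.]), array([442., 259.]), array([14., 95.]), -15.5) (array([196., 241.]), array([456., 305.]), array([ 7., 94.]), -18.1) (array([163., 228.]), array([485., 400.]), array([13., 95.]), 10.1)
bar corners [ 413.6 -188. ] [ 408.7 -298.6] [ 364.4 -296. ]
```

Run:
```python
from h import *
R=lambda n,u,v,z:(ray(n,u,v,z)[:2]*1000).round(1)
print("grip",R("top",452.1,246,.1),"edges",R("top",448.6,246,.1),R("top",455.6,246,.1),"clip top R edge",R("top",450,231,.072),"L",R("top",447,231,.066))
a=cv2.imread("pics/t4.png");g=cv2.cvtColor(a,40);print(g[228:236,444:454,1])
b=cv2.imread("pics/s4.png"); print(cv2.resize(b,None,fx=1,fy=1).shape)
cv2.imwrite("pics/s4z.png",cv2.resize(b[225:295,170:250],None,fx=7,fy=7,interpolation=2))
```

```text
grip [ 498.1 -348. ] edges [ 497.3 -339.5] [ 498.9 -356.6] clip top R edge [ 539.3 -351.7] L [ 539.6 -346.1]
[[  8  11  49 196 186 159  73  10   8   8]
 [  8  14 101 191 184 159  61   8   8   6]
 [  6  14 101 185 184 149  38   6   8   6]
 [  5  14 104 183 184 143  35   5   4   8]
 [  4  14  95 176 181 145  35   3   3   8]
 [  6  17 110 171 179 146  29   6   4   8]
 [  8  22 131 182 179 119  14   6   8   8]
 [  8  12  48  58  66  48   8   8   6   6]]
(400, 640, 3)
```

View pics/s4z.png

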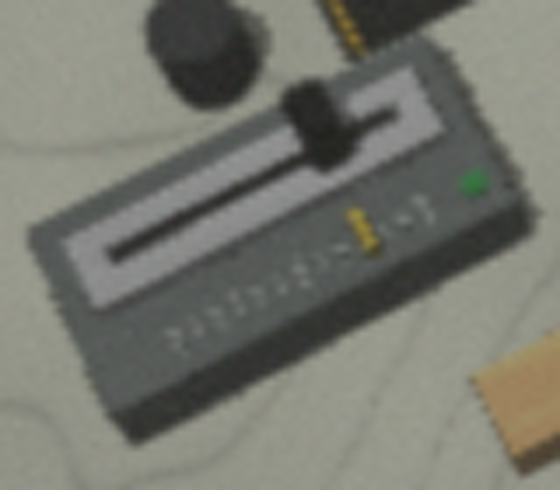

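Slider and clip agree within about 1 mm, and the bar is centred at (389,-242) on the mat at (390,-240). Now core A.

```bash
python3 -m jog '{"linear":[[8,50,-15],[8,51,-15],[8,51,-15],[8,51,-15],[8,51,-15],[8,51,-15],[8,50,-15],[6,50,-15],[0,0,-40],[0,0,-40],[0,0,-20],[0,0,0]],"turn":[0,0,0,0,0,0,0,0,0,0,0,0]}' 1 && python3 -m jog '{"linear":[[0,0,0],[0,0,0],[0,0,0],[0,0,0],[0,0,0],[0,0,0]],"turn":[0,0,0,0,0,0]}' 0 60
```

```text
t: 21.15
tcp_pos: [0.4834, 0.4183, 0.1781]
tool_rot: [0.997, 0.071, -0.001, 0.001]
force: [0.4, -1.0, -0.5]
finger_gap: 0.999
gripper_force: 0.0
t: 21.9
tcp_pos: [0.4843, 0.4198, 0.182]
tool_rot: [0.997, 0.071, 0.002, -0.001]
force: [-1.1, 1.2, 6.8]
finger_gap: 0.596
gripper_force: 66.1
```

```bash
python3 -m jog '{"linear":[[0,0,20],[0,0,40],[0,0,50],[0,0,40],[10,-43,0],[11,-43,0],[11,-43,0],[11,-43,0],[11,-43,0],[11,-43,0],[11,-43,0],[10,-45,0]],"turn":[0,0,0,0,-0.3,-0.3,-0.3,-0.3,-0.3,-0.3,-0.3,0]}' && python3 -m jog '{"linear":[[0,0,0],[0,0,-40],[0,0,-40],[0,0,-25],[0,0,-6],[0,0,0]],"turn":[0,0,0,0,0,0]}'
```

```text
t: 23.4
tcp_pos: [0.5689, 0.0717, 0.3303]
tool_rot: [1.0, -0.02, -0.0, 0.0]
force: [0.3, 0.1, -3.2]
finger_gap: 0.596
gripper_force: 64.9
t: 24.15
tcp_pos: [0.5693, 0.0737, 0.2191]
tool_rot: [1.0, -0.02, -0.0, -0.0]
force: [0.3, 0.1, -3.3]
finger_gap: 0.592
gripper_force: 64.8
```

```bash
python3 -m jog '{"linear":[[0,0,-3],[0,0,-2],[0,0,0]],"turn":[0,0,0]}';python3 -m jog '{"linear":[[0,0,-2],[0,0,0]],"turn":[0,0]}'
```

```text
t: 24.52
tcp_pos: [0.5694, 0.0731, 0.2141]
tool_rot: [1.0, -0.02, 0.0, 0.0]
force: [0.0, 0.1, -3.0]
finger_gap: 0.598
gripper_force: 64.8
t: 24.78
tcp_pos: [0.5695, 0.0731, 0.2121]
tool_rot: [1.0, -0.021, 0.0, -0.0]
force: [-0.4, -0.8, 0.4]
finger_gap: 0.593
gripper_force: 65.3
```

```bash
python3 -m jog '{"linear":[[0,0,-0.5],[0,0,0],[0,0,0],[0,0,15],[0,0,40],[0,0,50],[0,0,50],[-30,-20,0],[-30,-30,0],[-30,-30,0],[0,-40,0],[0,0,0]],"turn":[0,0,0,0,0,0,0,-1,-1,-0.5,0,0]}' 0.8
python3 - <<'E'
from h import *
a=snap("top","t5")
cv2.imwrite("pics/t5c.png",cv2.resize(a[120:320,120:440],None,fx=2.4,fy=2.4,interpolation=2)[:,:,::-1])
for v in rects(a,(3,90,60),(17,255,255),30,(130,120,400,280),z=.03): print(*v)
E
```

```text
t: 26.28
tcp_pos: [0.4794, -0.0489, 0.3674]
tool_rot: [0.991, -0.131, 0.001, 0.0]
force: [-0.4, 0.3, 0.7]
finger_gap: 0.797
gripper_force: 0.0
[212. 248.] [442. 259.] [14. 95.] -16.0
[278. 208.] [571.  99.] [ 21. 100.] 9.7
[158. 132.] [758. 474.] [ 57. 134.] -84.7
```

View pics/t5c.png

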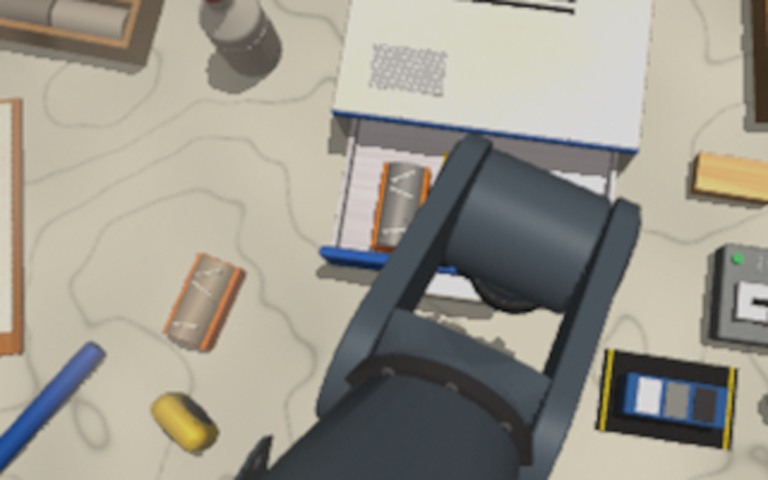

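Core A lies in the left bay and core B is unmoved at about (205,245).

```bash
python3 -m jog '{"linear":[[-5,55,-15],[-5,55,-15],[-5,55,-15],[-5,55,-15],[-5,55,-14],[-6,55,-12],[0,0,0],[0,0,-40],[0,0,-40],[0,0,-21],[0,0,0]],"turn":[0,0,0,0,0,0,0,0,0,0,0]}' 1 && python3 -m jog '{"linear":[[0,0,0],[0,0,0],[0,0,0],[0,0,0],[0,0,0],[0,0,0]],"turn":[0,0,0,0,0,0]}' 0 60
```

```text
t: 27.7
tcp_pos: [0.4478, 0.2826, 0.1782]
tool_rot: [0.992, -0.129, -0.002, 0.001]
force: [-0.3, 0.1, 0.0]
finger_gap: 0.998
gripper_force: 0.0
t: 28.45
tcp_pos: [0.4488, 0.2832, 0.1808]
tool_rot: [0.992, -0.129, 0.001, -0.001]
force: [0.0, -1.5, 6.6]
finger_gap: 0.596
gripper_force: 64.0
```

```bash
python3 -m jog '{"linear":[[0,0,20],[0,0,40],[0,0,50],[0,0,40],[17,-42,0],[17,-42,0],[17,-42,0],[17,-42,0],[17,-42,0],[17,-42,0],[15,-42,0],[0,0,0]],"turn":[0,0,0,0,0.5,0.5,0.5,0.5,0.5,0,0,0]}' && python3 -m jog '{"linear":[[0,0,-40],[0,0,-40],[0,0,-25],[0,0,-6],[0,0,-4],[0,0,0]],"turn":[0,0,0,0,0,0]}'
```

```text
t: 29.95
tcp_pos: [0.5663, -0.014, 0.3294]
tool_rot: [1.0, -0.023, 0.001, 0.001]
force: [-0.1, 0.2, -3.0]
finger_gap: 0.599
gripper_force: 63.7
t: 30.7
tcp_pos: [0.5656, -0.0107, 0.215]
tool_rot: [1.0, -0.02, 0.001, 0.0]
force: [0.8, 0.2, -4.6]
finger_gap: 0.596
gripper_force: 63.6
```

```bash
python3 -m jog '{"linear":[[0,0,-2],[0,0,-1],[0,0,0]],"turn":[0,0,0]}';python3 -m jog '{"linear":[[0,0,-1],[0,0,0]],"turn":[0,0]}'
```

```text
t: 31.08
tcp_pos: [0.5654, -0.0109, 0.2114]
tool_rot: [1.0, -0.02, 0.0, 0.0]
force: [0.4, -0.1, -2.9]
finger_gap: 0.6
gripper_force: 63.6
t: 31.32
tcp_pos: [0.5654, -0.0109, 0.2108]
tool_rot: [1.0, -0.02, 0.0, 0.0]
force: [-1.1, -0.2, 3.7]
finger_gap: 0.591
gripper_force: 64.3
```

```bash
python3 -m jog '{"linear":[[0,0,0],[0,0,0],[0,0,0],[0,0,15],[0,0,40],[0,0,50],[0,0,50],[-40,40,0],[-50,50,0],[-50,60,0],[0,60,0],[0,60,0]],"turn":[0,0,0,0,0,0,0,0,0,0,0,0]}' 0.75
python3 - <<'E'
from h import *
a=snap("top","t6");b=snap("scene","s6")
A=cv2.resize(a[130:250,100:420],None,fx=2.4,fy=2.4,interpolation=2);B=cv2.resize(b[100:220,240:560],None,fx=2.4,fy=2.4,interpolation=2)
cv2.imwrite("pics/t6c.png",np.vstack([A,B])[:,:,::-1])
E
```

```text
t: 32.83
tcp_pos: [0.4404, 0.2429, 0.3666]
tool_rot: [1.0, -0.021, 0.001, -0.0]
force: [1.9, 0.5, 0.8]
finger_gap: 0.75
gripper_force: 0.0
```

View pics/t6c.png

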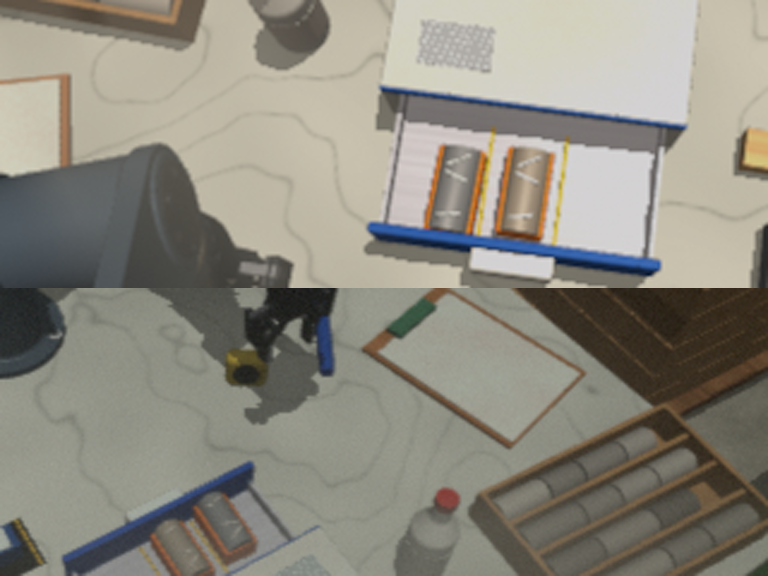

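Both cores lie flat in the left and middle bays. Now close and push.

```bash
python3 -m jog '{"linear":[[-4,-50,0],[-4,-50,0],[-4,-50,0],[-2,-50,0],[0,-48,0],[0,0,0],[0,0,-50],[0,0,-50],[0,0,-40],[0,0,-12],[0,0,0]],"turn":[0,0,0,0,0,0,0,0,0,0,0]}' 0 40 && python3 -m jog '{"linear":[[12,0,0],[12,0,0],[8,0,0],[8,0,0],[10,-0.5,0],[12,-0.5,0],[12,-0.5,0],[12,-0.5,0],[12,-0.5,0],[12,-0.5,0],[12,-0.5,0],[12,-0.5,0]],"turn":[0,0,0,0,0,0,0,0,0,0,0,0]}' && python3 -m jog '{"linear":[[12,-0.5,0],[12,-0.5,0],[10,-0.5,0],[8,-0.5,0],[5,0,0],[4,0,0],[0,0,0]],"turn":[0,0,0,0,0,0,0]}'
```

```text
t: 34.3
tcp_pos: [0.4272, -0.0064, 0.2132]
tool_rot: [1.0, -0.02, -0.0, -0.0]
force: [0.0, -0.1, -0.2]
finger_gap: -0.002
gripper_force: 0.0
t: 35.8
tcp_pos: [0.5611, -0.0103, 0.213]
tool_rot: [1.0, -0.02, -0.001, -0.0]
force: [-4.6, 0.3, 2.4]
finger_gap: 0.004
gripper_force: 2.7
t: 36.67
tcp_pos: [0.6068, -0.0121, 0.2126]
tool_rot: [1.0, -0.02, -0.01, -0.001]
force: [-19.6, -1.6, 14.0]
finger_gap: 0.004
gripper_force: 9.7
```

```bash
python3 -m jog '{"linear":[[3,0,0],[1,0,0],[0,0,0]],"turn":[0,0,0]}' && python3 -m jog '{"linear":[[-10,0,0],[-20,0,0],[-40,0,0],[-40,0,0],[-40,0,0],[-30,0,40],[0,60,60],[0,60,50],[0,60,0],[0,60,0],[0,60,0],[0,0,0]],"turn":[0,0,0,0,0,0,0,0,0,0,0,0]}'
python3 - <<'E'
from h import *
a=snap("top","t7");b=snap("scene","s7")
A=cv2.resize(a[70:320,100:520],None,fx=1.6,fy=1.6,interpolation=2);B=cv2.resize(b[100:280,100:520],None,fx=1.6,fy=1.6,interpolation=2)
cv2.imwrite("pics/t7c.png",np.vstack([A,B])[:600,:,::-1])
E
```

```text
t: 37.05
tcp_pos: [0.6082, -0.0122, 0.2126]
tool_rot: [1.0, -0.019, -0.015, -0.001]
force: [-26.7, -3.3, 20.6]
finger_gap: 0.007
gripper_force: 13.5
t: 38.55
tcp_pos: [0.4373, 0.2638, 0.3381]
tool_rot: [1.0, -0.017, 0.003, -0.002]
force: [0.6, -0.3, 0.6]
finger_gap: -0.002
gripper_force: 0.0
```

View pics/t7c.png

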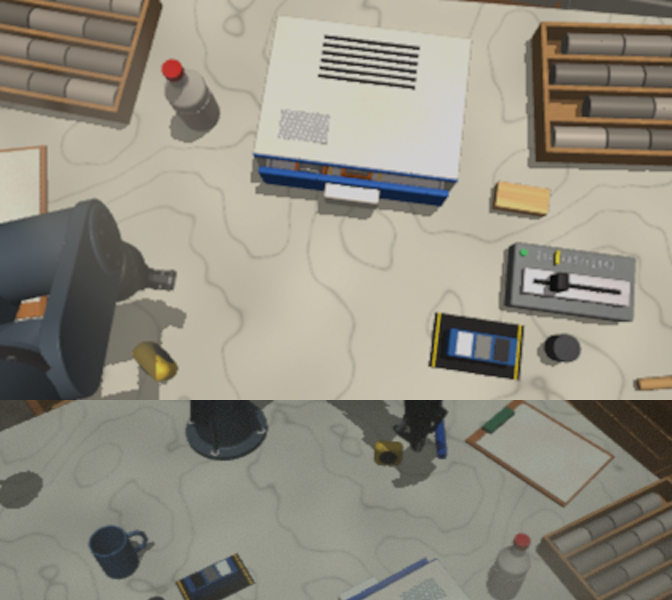

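Tray looks shut, with the pad at about (320,190) as at the start. I'll compare with the first picture after a wait.

```bash
python3 -m jog '{"linear":[[0,0,0],[0,0,0],[0,0,0],[0,0,0],[0,0,0],[0,0,0],[0,0,0],[0,0,0],[0,0,0],[0,0,0],[0,0,0],[0,0,0]],"turn":[0,0,0,0,0,0,0,0,0,0,0,0]}' >/dev/null
python3 - <<'E'
from h import *
o=cv2.imread("pics/top0.png"); a=snap("top","t8")[:,:,::-1]
g=lambda i:cv2.cvtColor(np.ascontiguousarray(i),6).astype(np.float32)
for n,r in(("pad",(175,205,280,360)),("block",(180,210,400,450)),("lens",(272,302,435,468)),("tape",(280,312,178,215))):
    s=np.s_[r[0]:r[1],r[2]:r[3]]
    print(n,cv2.phaseCorrelate(g(o)[s],g(a)[s]))
E
```

```text
pad ((-0.008518595281209684, -0.0994495138164897), 0.9167613573869069)
block ((0.004469711842212121, -0.07205999086715131), 0.9973605348269144)
lens ((-0.022644993786364864, -0.030927087773422457), 1.012728821127503)
tape ((0.17233125079986067, -0.004596283954683145), 0.8446039777249098)
```

The tray is latched, and the block, lens tin and tape measure haven't moved.

```bash
python3 -c "
from station import *;print(sign_off())"
```

```text
the job is handed in; nothing more can be done
None
```

The job is handed in: the tray is latched shut with both cores on the table inside, the calibration bar is centred lengthwise on its mat, the slider is within about 1 mm of the clip by the camera images, and the block, tape measure and lens tin have not moved.

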